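# Zero the test supply, then dock the board carrier

### The job

Get the test dock ready and loaded: first turn the big dial on top of the bench supply fully anticlockwise to its stop (zero), and only then pick up the board carrier by its yellow handle and carry it level, with both circuit boards in it, to the grey dock and set it down gently so that it sits flat inside the dock's blue lips. Leave the dial at zero, let go of everything, and do not shift or knock over the meter, the red case, the bottle or the probe stand.

Things in the scene. Friction and masses are not known exactly. Their poses are not given: they have to be found in the camera images.
- dial_unit: fixed bench supply: white and blue box with grey top deck, 160 (x) x 150 (y) x 91 mm high. Origin: centre of its underside. The dial stands in the middle of the deck, on the vertical axis through the origin. The deck carries black scale ticks round the dial, and a red tick in the unit's -x direction, the zero stop
- dial (a joint): angle of the dial (rad): 0 is the anticlockwise stop (zero, white pointer at the red tick), growing clockwise seen from above to 4.4. It stays where it is left; light friction
- dial_grip (a point): point on the dial's axis, 125 mm above the table, where to grip it; turns with the dial. The dial is a round grey skirt (76 mm across, top 101 mm above the table) with a black upright bar on it, 70 mm long (along this point's x), 16 mm thick (along its y), its top 135 mm above the table. The white pointer line is on the bar's -x half
- carrier: loose black open tray 170 (x) x 120 (y) x 40 mm high with one divider across the middle and a yellow bar handle above it; about 0.5 kg with its boards. Origin: centre of its underside
- carrier_grip (a point): middle of the carrier's handle, 105 mm above the carrier's underside, on its centre of mass axis: a yellow bar 170 mm long along the carrier's x, 16 mm wide (y), 14 mm tall (98 to 112 mm above the underside), on a post at each end. 65 mm free under it
- dock: fixed low grey platform 214 (x) x 164 (y) x 22 mm high with a blue lip round its edge, 12 mm wide and 8 mm higher than the platform; the pocket within the lips is 190 (x) x 140 (y) mm. Two brass strips lie along its x. Origin: centre of its underside
- dock_in (a point): centre of the dock's pocket floor, 22 mm above the table; axes as the dock's. The carrier's underside belongs here, its long side along the dock's x, either way round
- board_a: loose green circuit board 66 x 96 mm with parts up to 32 mm high, lying in the carrier's -x compartment, 0.07 kg. Origin: centre of its underside
- board_b: the like board in the carrier's +x compartment
- meter: bystander: yellow hand multimeter lying on the table, 164 (x) x 80 (y) x 40 mm (46 mm at its selector). Origin: centre of its underside
- parts_case: bystander: red closed parts case 130 (x) x 85 (y) x 60 mm. Origin: centre of its underside
- bottle: bystander: upright blue bottle, 64 mm across, 170 mm high. Origin: centre of its underside
- probe_stand: bystander: stand with a dark steel foot 110 (x) x 90 (y) x 16 mm, an upright steel rod 12 mm thick and 316 mm high at its centre, and at 280 mm height a short arm reaching 80 mm from the rod along the stand's x. Origin: centre of its underside

How it is judged:
By the outcome, as a careful person would: the job done as asked, in the order asked, and still so for the second after the job is handed in, with the robot touching nothing.
It also fails if it takes over 72 s, if anything falls off the work surface, if the arm or the gripper's body presses on something with over 40 N, if the wrist force passes 120 N, or if a joint passes its speed limit or range.

### The arm

A 6-joint arm with a two-finger parallel gripper is mounted at the origin on the work surface. World frame = base frame: x ahead of the robot, y to its left, z up, the work surface at z = 0. Lengths are in mm, angles in degrees, forces in N, time in s.
With the tool pointing down it reaches from about 350 to 850 mm from the base axis. Payload 8.1 kg.
Tool frame: the origin (TCP) lies between the finger pads; the fingertips stand 11 mm ahead of it and the grasp point (between the pads) lies 8 mm behind it; z points along the fingers, y is the line along which they close (so a half turn about z gives the same grasp; the last joint's range is limited). The gripper opens to 85 mm and grips with 20 to 120 N. Pads are 22 mm wide; open, the fingers measure 114 mm over their backs; the gripper's body (76 mm by 85 mm) begins 54 mm behind the grasp point. The pads swing forward as they close: fully open they stand 13 mm farther back than shut.
Start: joints at [-76.226, 7.471, 85.268, -0, 87.261, -4.893], TCP at [192.06, -568.435, 242.292] pointing down, gripper open.
Joint ranges: [-169.43, 169.43], [-51.17, 129.36], [1.28, 143.12], [-76.62, 256.62], [0, 156.53], [-152.29, 152.29]. Speed limits (degrees/s): [136.94, 136.94, 159.86, 180, 180, 180].

### API

Orientations are given as [roll, pitch, yaw] about the fixed x, y, z axes, in that order (R = Rz(yaw) Ry(pitch) Rx(roll)).
In Python, from bench import r, snapshot, get_calibration gives the robot as it stands.
- The arm moves only by the tool step_arm, never from a script. Its argument "rows" is a list of rows, each a list of 2 entries, a list of its own where there are three numbers: the shift along the tool's x, y, z in mm, then the turn about the tool's z in degrees. In form: [[[tx, ty, tz], yaw], ...]. A call has 1 to 12 rows; each row is the pose to reach, as a shift and turn from the pose commanded when the call began, along the tool's axes at that moment; what a row does not reach only later rows make up. A row lasts 1/10 s, in which the tool goes at most 50 mm and 8.59 degrees, less where a joint would pass 70% of its speed; a pose out of reach is approached as far as the arm can. A call with a gripper value outside its range is refused whole. "fingers" is the opening, from 0 (shut) to 1 (fully open), set as the call begins (left out, the last holds). The fingers move at their own pace and stop on an object; "squeeze" is the grip in N (left out, the last holds). Time passes only in rows, so rows that repeat a pose let the fingers close. It gives the time, the measured TCP pose, the force, the opening and the grip force at its end, in the units of the state.
- r.sense(): the state, without advancing time (a new reading comes with each control period).
- snapshot(name): name is "scene" or "side" or "wrist"; returns the picture (420x560x3 uint8, blue, green, red); there is no depth.
- get_calibration(name): a dict with "fovy" (degrees; the focal length in pixels is half the picture's height over the tangent of half this angle, whatever the lens; pixels are square), "cx", "cy" (the principal point, pixels), "eye" and "orientation" of the camera in the world. Camera axes: x right, y up, looking along -z (the intrinsics and any distortion apply to the point x, -y, -z); pixel columns grow to the right and rows downward; lengths in mm; the calibration is good to about 2 mm. The wrist camera is an equidistant fisheye: a pixel r from the principal point sees the ray r / f radians off the axis. A picture is of the moment at which its call begins: read the wrist's pose just before it. get_calibration takes no time and is no camera call; for the wrist camera it gives the pose at the moment of the call.
- r.hand_in(): hands the job in; it is judged then, once.
The state is a dict: "time": time; "joint_pos": joint angles; "qd": joint speeds; "joint_efforts": joint torques, N m; "tool_pos": TCP position; "tcp_rot": TCP orientation; "ft_force": force on the tool from outside, world axes, zero at the start; "wrist_torque": the same for the moment, N m; "finger_gap": finger opening in mm; "grip_force": force on a finger pad.
Only numpy, scipy, OpenCV 4.12 (cv2) and the standard library are available. Lean on these libraries where they do the work, as an engineer would, in place of code of your own. Each camera call takes 0.05 s, during which the arm holds its last target. There are 200 camera calls.

## Working session

There is one attempt and no reset: what is moved stays moved. The work goes in short steps, Python scripts to look and compute and a tool call to move; the robot and the scene stay as the last step left them, time stands still between calls to the robot, and variables do not carry over. Pictures are saved under pics/ and viewed, at most 10 in all, crops included, and the job is handed in when it is done.

Besides the shell and the picture viewer there is one more tool, called by a JSON object that holds its "fn" and its "kwargs". step_arm: Moves the arm, as the interface text tells. Its arguments: {"type":"object","properties":{"rows":{"type":"array"},"fingers":{"type":"number"},"squeeze":{"type":"number"}},"required":["rows"]}

```bash
mkdir -p pics
cat > h.py <<'E'
import numpy as np, cv2
from scipy.spatial.transform import Rotation as R
from bench import r, snapshot, get_calibration
E
python3 - <<'E'
from h import *
for n in ("scene","side","wrist"):
    c=get_calibration(n); print(n,c)
    cv2.imwrite(f"pics/{n}0.png",snapshot(n))
print(r.sense())
E
```

```text
scene {'fovy': 42.641828384642125, 'cx': 273.9151548286614, 'cy': 212.5947797950687, 'eye': array([1087.35583085, -709.90641673, 1011.6610734 ]), 'orientation': array([43.8705107 , -0.17403451, 38.70406318])}
side {'fovy': 46.538221351136116, 'cx': 280.1573323764365, 'cy': 207.44932128990288, 'eye': array([-226.30794422,  785.2105374 ,  895.25754927]), 'orientation': array([ 5.34621405e+01, -2.16958679e-02, -1.35205016e+02])}
wrist {'fovy': 65.70646984690485, 'cx': 276.4135982004515, 'cy': 211.71699835586207, 'eye': array([ 253.83717256, -547.28291676,  372.36351791]), 'orientation': array([-15.20627242,   0.12623028, -71.37681867])}
{'time': 0.15, 'joint_pos': array([-7.62253491e+01,  7.50536433e+00,  8.53156805e+01,  2.08924720e-04,
        8.72622336e+01, -4.89434141e+00]), 'qd': array([-0.01626636, -0.16461799, -0.14700698, -0.02641773,  0.06026844,
        0.10940063]), 'joint_efforts': array([ 6.80985650e-04, -5.70061612e+01, -5.01160061e+01, -1.41282435e-04,
        9.49019857e-03,  4.60371973e-05]), 'tool_pos': array([ 191.97069496, -568.02237796,  241.4763286 ]), 'tcp_rot': array([-1.79917043e+02, -7.31309753e-03,  1.86689769e+01]), 'ft_force': array([ 0.33636964, -0.49672875,  0.38618915]), 'wrist_torque': array([-0.02972133,  0.03924394,  0.0353024 ]), 'grip_force': 0.0, 'finger_gap': 85.58591321918512}
```

View pics/scene0.png

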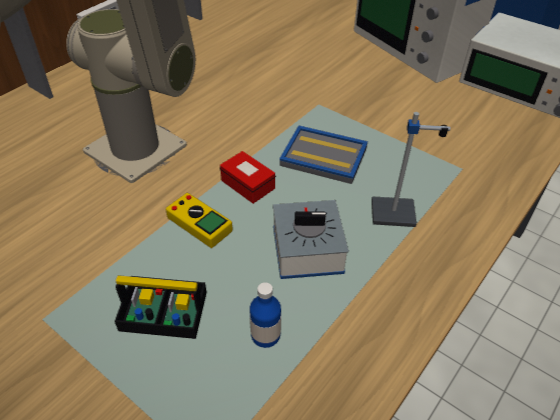

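View pics/side0.png

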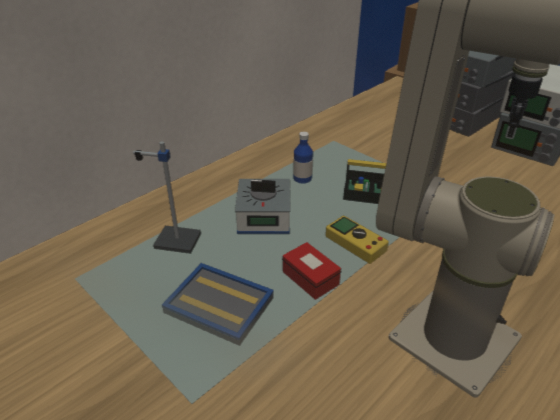

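The scene picture shows the carrier near (162,305), the dial near (310,222), the dock near (325,152), the bottle at (265,315), the stand at (395,210), the case at (248,176) and the meter at (200,220). The side view agrees. I'll enlarge the key parts next.

Run:
```python
from h import *
s=cv2.imread("pics/scene0.png"); d=cv2.imread("pics/side0.png")
def crop(im,x,y,w=100,h=75): 
    o=cv2.resize(im[y:y+h,x:x+w],(400,300),interpolation=cv2.INTER_CUBIC)
    for i in range(0,w,20): cv2.putText(o,str(x+i),(i*4,8),0,.3,(0,255,255)); cv2.line(o,(i*4,0),(i*4,4),(0,255,255))
    for i in range(0,h,15): cv2.putText(o,str(y+i),(0,i*4+10),0,.3,(255,255,0)); cv2.line(o,(0,i*4),(6,i*4),(255,255,0))
    return o
cv2.imwrite("pics/m1.png",np.vstack([np.hstack([crop(s,110,268),crop(s,262,197,)]),np.hstack([crop(s,275,115),crop(d,228,170)])]))
```

```text
(no output)
```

View pics/m1.png

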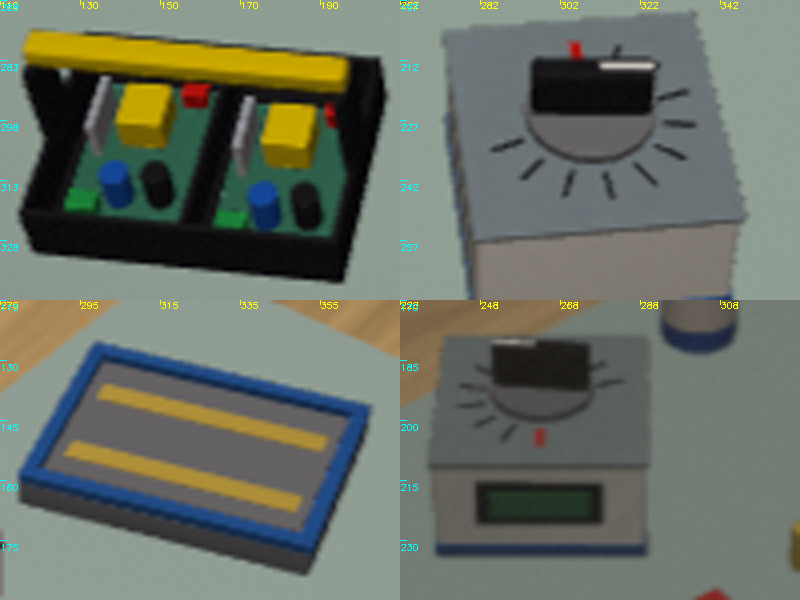

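The crops give clear corners: carrier base (117.5,330.5) and (195.8,338.5), deck corners, bar ends with the white pointer on the right, and dock corners. I'll fit the poses to these.

```bash
cat >> h.py <<'E'
from scipy.optimize import least_squares
CAL={n:get_calibration(n) for n in("scene","side")}
def proj(n,P,c=None):
    c=c or CAL[n]; q=R.from_euler('xyz',c['orientation'],degrees=True).inv().apply(np.atleast_2d(P)-c['eye'])
    f=210/np.tan(np.radians(c['fovy']/2)); x,y,z=q[:,0],-q[:,1],-q[:,2]
    if n=="wrist":
        h=np.hypot(x,y); k=np.arctan2(h,z)/h
    else: k=1/z
    return np.c_[c['cx']+f*k*x,c['cy']+f*k*y]
def ray(n,uv,z,c=None):
    g=lambda p:(proj(n,[[p[0],p[1],z]],c)[0]-uv)
    return least_squares(g,[500,-100]).x
def fit(obs,g,c=None,full=False):
    def f(p):
        t=np.radians(p[2]);o=[]
        for n,m,uv in obs:
            m=np.array(m,float);w=[p[0]+np.cos(t)*m[0]-np.sin(t)*m[1],p[1]+np.sin(t)*m[0]+np.cos(t)*m[1],m[2]]
            o.append(proj(n,[w],c)[0]-uv)
        return np.ravel(o)
    s=least_squares(f,g,x_scale=[1,1,.3]);return s.x.round(1),s.fun.reshape(-1,2).round(1).tolist()
E
python3 - <<'E'
from h import *
S="scene";D="side"
print("carrier",fit([(S,(-85,-60,0),(117.5,330.5)),(S,(85,-60,0),(195.8,338.5)),(S,(-85,8,112),(117.5,275.5)),(S,(85,8,112),(197,282.5)),(S,(85,-8,98),(196.3,291)),(S,(-85,-60,40),(115.5,321))],[500,-500,35]))
u=fit([(S,(-80,-75,91),(272.75,204)),(S,(-80,75,91),(335.75,200)),(S,(80,75,91),(348.25,251.5)),(S,(80,-75,91),(280.25,257.5)),
(D,(80,75,91),(238.75,179)),(D,(80,-75,91),(290.5,179)),(D,(-80,-75,91),(290,211.25)),(D,(-80,75,91),(235.5,211.25))],[600,-150,-50]);print("unit",u)
# bar: -x end (pointer) at scene right ; yaw
print("bar",fit([(S,(35,-8,135),(295.25,212)),(S,(35,8,101),(294.5,225)),(S,(-35,8,101),(325.25,225.75)),(S,(-35,-8,135),(327,212)),(D,(-35,8,135),(251.25,180)),(D,(35,8,135),(275,181)),(D,(35,-8,101),(275,192.5)),(D,(-35,-8,101),(250.5,189.5))],[u[0][0],u[0][1],-140]))
print("dock",fit([(S,(-107,82,30),(299.25,125.75)),(S,(107,82,30),(367.5,142)),(S,(107,-82,30),(354.5,177)),(S,(-107,-82,30),(280,157.5)),(S,(107,-82,0),(352,183.75)),
(D,(107,82,30),(204,267)),(D,(-107,-82,30),(238,333))],[600,150,20]))
for nm,n,uv,z in [("bottle",S,(265,337),0),("stand",S,(394,211),16),("rodtop",S,(414,116),316),("rodarm",S,(445,130),280),("case",S,(248,170),60),("meter",S,(200,218),40)]: print(nm,ray(n,uv,z).round())
E
```

```text
carrier (array([ 481.7, -338.9,   32.6]), [[0.7, 0.8], [0.3, 0.3], [-0.3, -1.2], [0.4, -1.0], [0.1, 0.8], [-1.2, 0.1]])
unit (array([625.4,  -1.5, -45.5]), [[-0.1, 0.0], [-1.7, -0.3], [-1.4, -1.4], [-0.4, -2.2], [0.0, -1.8], [-2.0, -1.7], [-1.0, -2.2], [-1.0, -2.4]])
bar (array([ 6.268e+02, -5.000e-01, -1.431e+02]), [[-0.7, -1.9], [-0.5, 0.4], [-0.7, 0.5], [-1.6, -1.1], [-1.1, -2.9], [-0.6, -2.0], [-1.3, -0.5], [-1.0, 0.6]])
dock (array([458.8, 320.3,  -6.9]), [[19.0, -5.2], [6.7, 11.2], [-18.4, 3.7], [-0.1, -13.0], [-16.8, 5.0], [-42.3, 18.8], [30.0, -26.7]])
bottle [ 697. -248.]
stand [729. 238.]
rodtop [726. 231.]
rodarm [786. 277.]
case [366.  85.]
meter [ 374. -109.]
```

Run:
```python
from h import *
S="scene";D="side"
sc=[(S,(-107,82,30),(299.25,125.75)),(S,(107,82,30),(367.5,142)),(S,(107,-82,30),(354.5,177)),(S,(-107,-82,30),(280,157.5)),(S,(107,-82,0),(352,183.75))]
print("dock",fit(sc,[500,320,20]))
print("dock",fit(sc+[(D,(107,-82,30),(204,267)),(D,(-107,82,30),(238,333)),(D,(107,82,30),(165,299)),(D,(-107,-82,30),(272,297))],[500,320,20]))
# other branch of corner labelling for carrier via side view
print(R.from_euler('xyz',[180,0,-143],degrees=True).as_matrix().round(2))
```

```text
dock (array([456.6, 314.6,  17.7]), [[-0.4, -0.8], [1.0, -0.9], [-0.8, -0.3], [-0.3, 0.6], [0.5, 1.0]])
dock (array([452.5, 313.4,  16. ]), [[-0.6, -1.5], [0.1, -0.3], [-3.5, -0.2], [-2.2, -0.7], [-2.2, 1.2], [-2.4, -6.5], [-1.4, 4.4], [-4.7, 3.0], [1.4, -7.5]])
[[-0.8 -0.6 -0. ]
 [-0.6  0.8  0. ]
 [ 0.   0.  -1. ]]
```

{"fn": "step_arm", "kwargs": {"rows": [[[17,-11,0],0],[[50,-33,0],-1],[[87,-59,0],-2],[[125,-84,0],-4],[[162,-109,0],-6],[[200,-134,0],-8],[[241,-162,0],-10],[[282,-190,0],-12],[[324,-217,0],-14],[[365,-245,0],-16],[[407,-273,0],-17],[[440,-295,0],-18]], "fingers": 1}}

```text
time: 1.35
tool_pos: [515.6, -145.6, 242.1]
tcp_rot: [-180.0, -0.0, 36.8]
ft_force: [0.7, -0.8, -0.2]
finger_gap: 85.2
grip_force: 0.0
```

{"fn": "step_arm", "kwargs": {"rows": [[[45,-13,0],0],[[90,-25,0],0],[[130,-36,0],0],[[160,-45,0],0],[[175,-49,0],0],[[175,-49,0],0],[[175,-49,0],0]]}}

```text
time: 2.05
tool_pos: [625.2, -5.0, 241.9]
tcp_rot: [-180.0, 0.1, 36.7]
ft_force: [-0.1, 0.4, -0.7]
finger_gap: 85.3
grip_force: 0.0
```

Run:
```python
from h import *
c=get_calibration("wrist"); im=snapshot("wrist"); np.save("c1.npy",c,allow_pickle=True); cv2.imwrite("pics/w1.png",im); s=r.sense(); print(s['tool_pos'],s['tcp_rot'],s['joint_pos'],c)
for p in [(625.4,-1.5,91),(626.8,-.5,135)]: print(proj("wrist",[p],c))
```

```text
[625.02780646  -5.46782279 242.11156248] [-1.79998876e+02  4.91924328e-02  3.66209835e+01] [-5.18161742e+00  1.13690864e+01  8.09607512e+01 -3.19779084e-02
  8.77075821e+01  4.81986891e+01] {'fovy': 65.70646984690485, 'cx': 276.4135982004515, 'cy': 211.71699835586207, 'eye': array([677.46007999,  34.33827518, 372.83908691]), 'orientation': array([-1.52712991e+01,  3.86829503e-02, -5.33724269e+01])}
[[274.03938474 196.73436852]]
[[273.62693441 207.25155478]]
```

View pics/w1.png

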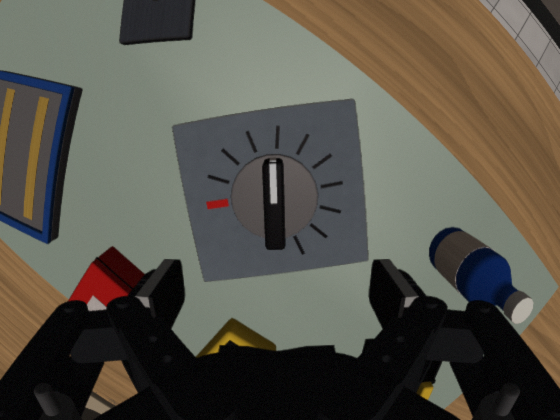

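The wrist view shows the dial centred. The bar runs from (272,159) to (275,249) with its pointer up, the red tick is at (217,204), and the deck corners are (173,126), (354,99), (368,263), (205,281).

Run:
```python
from h import *
c=np.load("c1.npy",allow_pickle=True).item()
im=cv2.imread("pics/w1.png")
m=(im[140:265,255:295].max(2)<60).astype(np.uint8)
n,l,st,ce=cv2.connectedComponentsWithStats(m); print(st[1:],ce[1:])
a=ray("wrist",(272.5,159.5),135,c);b=ray("wrist",(275.5,246),135,c)
print(a,b,np.linalg.norm(a-b),(a+b)/2,np.degrees(np.arctan2(*(b-a)[::-1])))
# -x,+y.. corners: red tick is -x (left)
W="wrist"
print(fit([(W,(-80,75,91),(173,126)),(W,(80,75,91),(354.5,99)),(W,(80,-75,91),(368,263)),(W,(-80,-75,91),(205,281))],[625,-1,-45],c))
cv2.imwrite("pics/t.png",cv2.resize(im[140:265,200:380],None,fx=4,fy=4))
```

```text
[[  20    0    4    9   35]
 [   0    6    2    7   10]
 [   0   14   30    5   31]
 [  31   16    9    4    9]
 [   7   18   24   92 1597]
 [  38   96    2    4    6]] [[21.45714286  3.88571429]
 [ 0.3         9.3       ]
 [14.06451613 15.06451613]
 [35.         17.11111111]
 [18.77019411 68.16030056]
 [38.66666667 97.16666667]]
[655.35425833  21.67616725] [602.47394846 -20.31519861] 67.52482490506198 [628.91410339   0.68048432] -141.54750106480088
(array([626.5,  -1.6, -45.6]), [[0.9, 0.6], [-0.1, 1.9], [-0.9, -2.7], [-0.1, -0.4]])
```

{"fn": "step_arm", "kwargs": {"rows": [[[4,-3,25],-0.8],[[4,-3,60],-0.8],[[4,-3,90],-0.8],[[4,-3,110],-0.8],[[4,-3,120],-0.8],[[4,-3,125],-0.8],[[4,-3,125],-0.8]]}}

```text
time: 2.8
tool_pos: [627.0, -0.2, 117.7]
tcp_rot: [180.0, -0.0, 37.4]
ft_force: [-0.2, -0.1, -0.5]
finger_gap: 85.4
grip_force: 0.0
```

{"fn": "step_arm", "kwargs": {"rows": [[[0,0,0],0],[[0,0,0],0],[[0,0,0],0],[[0,0,0],0],[[0,0,0],0],[[0,0,0],0],[[0,0,0],0]], "fingers": 0, "squeeze": 30}}

```text
time: 3.5
tool_pos: [627.7, -0.2, 117.9]
tcp_rot: [179.9, -0.0, 37.5]
ft_force: [3.9, -4.7, 2.4]
finger_gap: 15.3
grip_force: 34.5
```

```bash
python3 -c "
from h import *
s=r.sense();print(s)"
```

```text
{'time': 3.5, 'joint_pos': array([-4.66960731e+00,  1.65969297e+01,  8.81116329e+01, -4.73196228e-02,
        7.51921464e+01,  4.78914017e+01]), 'qd': array([ 0.00522543,  0.06125517,  0.06905783, -0.10811772, -0.02010386,
        0.01530898]), 'joint_efforts': array([ 2.89902627e+00, -6.06614256e+01, -4.47181034e+01,  1.43525396e+00,
        1.02343775e+00,  5.93476044e-02]), 'tool_pos': array([ 6.27734776e+02, -1.86893815e-01,  1.17932158e+02]), 'tcp_rot': array([ 1.79899470e+02, -4.29680447e-02,  3.74510829e+01]), 'ft_force': array([ 3.90232444, -4.70392322,  2.41262764]), 'wrist_torque': array([-0.63539355, -0.42524928,  0.02058988]), 'grip_force': 34.48920965194702, 'finger_gap': 15.265205014512102}
```

{"fn": "step_arm", "kwargs": {"rows": [[[0,0.7,0],-4],[[0,0.7,0],-11],[[0,0.7,0],-19],[[0,0.7,0],-27],[[0,0.7,0],-35],[[0,0.7,0],-43],[[0,0.7,0],-51],[[0,0.7,0],-59],[[0,0.7,0],-67],[[0,0.7,0],-75],[[0,0.7,0],-82],[[0,0.7,0],-88]]}}

```text
time: 4.7
tool_pos: [627.0, -0.2, 117.9]
tcp_rot: [-179.9, -0.0, 125.7]
ft_force: [-3.9, -2.6, 6.9]
finger_gap: 15.7
grip_force: 35.2
```

{"fn": "step_arm", "kwargs": {"rows": [[[0,0,0],-2],[[0,0,0],-4],[[0,0,0],-5.5],[[0,0,0],-7],[[0,0,0],-7]]}}

```text
time: 5.2
tool_pos: [626.9, -0.2, 117.9]
tcp_rot: [-179.9, -0.0, 132.5]
ft_force: [-5.4, -3.0, 6.5]
finger_gap: 15.5
grip_force: 35.3
```

```bash
python3 -c "
from h import *
s=r.sense();print(s['tcp_rot'],s['tool_pos'],s['ft_force'],s['wrist_torque'],s['joint_pos'])"
```

```text
[-1.79941321e+02 -3.51171347e-02  1.32521364e+02] [ 6.26926016e+02 -2.34980324e-01  1.17920231e+02] [-5.40213508 -3.03672437  6.54317238] [-0.43044941  0.80123285  0.01378804] [-4.69506368e+00  1.66257077e+01  8.80782830e+01 -1.98576727e-02
  7.53616398e+01 -4.72114167e+01]
```

{"fn": "step_arm", "kwargs": {"rows": [[[0,0,0],-1],[[0,0,0],-2],[[0,0,0],-2.5],[[0,0,0],-2.5]]}}

```text
time: 5.6
tool_pos: [626.9, -0.2, 117.9]
tcp_rot: [-179.9, -0.0, 135.0]
ft_force: [-4.3, -2.2, 6.6]
finger_gap: 15.7
grip_force: 35.3
```

```bash
python3 -c "
from h import *
s=r.sense();print(s['tcp_rot'],s['wrist_torque'],s['joint_efforts'])"
```

```text
[-1.79942831e+02 -4.40217932e-02  1.34955954e+02] [-0.49041665  0.85240006 -0.39274728] [  1.859219   -58.91373396 -46.15719438   0.92434494  -1.61349267
  -0.51583607]
```

{"fn": "step_arm", "kwargs": {"rows": [[[0,0,0],-0.5],[[0,0,0],-1],[[0,0,0],-1.5],[[0,0,0],-1.5]]}}

```text
time: 6.0
tool_pos: [627.1, -0.3, 117.9]
tcp_rot: [-180.0, -0.0, 136.4]
ft_force: [-4.9, -2.0, 7.0]
finger_gap: 15.3
grip_force: 43.8
```

```bash
python3 -c "
from h import *
s=r.sense();print(s['tcp_rot'],s['wrist_torque'],s['joint_efforts'])"
```

```text
[-1.79965240e+02 -3.20909588e-02  1.36409196e+02] [-0.47851115  0.63168811 -0.92744376] [  2.44567707 -59.06646967 -46.02244735   0.79592049  -1.31017081
  -1.0182051 ]
```

The torque is rising against the stop, so the dial is at zero. I'll release it and rise.

{"fn": "step_arm", "kwargs": {"rows": [[[0,0,0],0],[[0,0,0],0],[[0,0,0],0],[[0,0,0],0],[[0,0,0],0],[[0,0,0],0]], "fingers": 1}}

```text
time: 6.6
tool_pos: [627.4, 0.0, 117.2]
tcp_rot: [-180.0, -0.0, 136.5]
ft_force: [0.1, -0.2, 0.0]
finger_gap: 85.3
grip_force: 0.0
```

{"fn": "step_arm", "kwargs": {"rows": [[[0,0,-20],0],[[0,0,-60],0],[[0,0,-100],0],[[0,0,-125],0],[[0,0,-130],0],[[0,0,-130],0]]}}

```text
time: 7.2
tool_pos: [628.1, -0.1, 248.3]
tcp_rot: [179.9, 0.1, 136.5]
ft_force: [-0.2, -0.0, -0.1]
finger_gap: 85.3
grip_force: 0.0
```

Run:
```python
from h import *
c=get_calibration("wrist"); im=snapshot("wrist"); np.save("c2.npy",c,allow_pickle=True); cv2.imwrite("pics/w2.png",im); s=r.sense(); print(s['tool_pos'],s['tcp_rot'],s['joint_pos'])
```

```text
[ 6.27215801e+02 -2.74357853e-02  2.46460734e+02] [-1.79977874e+02 -3.15223084e-02  1.36468200e+02] [-4.68624176e+00  1.16020137e+01  8.02443132e+01  2.54005833e-03
  8.81921020e+01 -5.11545293e+01]
```

View pics/w2.png

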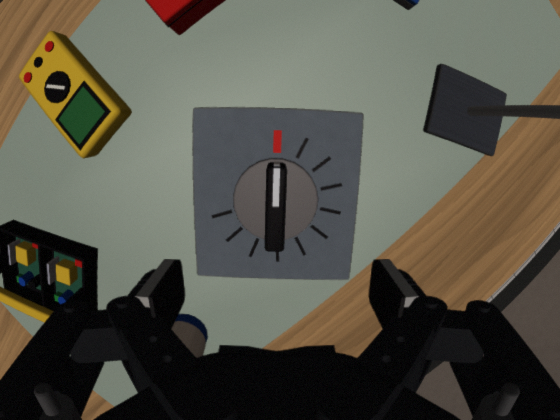

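The pointer at (276,187) now lines up with the red tick at (277,140), so the dial is at zero. Next is the carrier.

{"fn": "step_arm", "kwargs": {"rows": [[[-5,-13,0],4],[[-15,-42,0],12],[[-27,-73,0],20],[[-39,-106,0],28],[[-52,-139,0],36],[[-64,-173,0],44],[[-77,-207,0],52],[[-89,-241,0],60],[[-101,-273,0],68],[[-113,-304,0],76],[[-122,-330,0],84],[[-128,-346,0],92]]}}

```text
time: 8.45
tool_pos: [479.8, -340.2, 244.3]
tcp_rot: [-179.8, 0.1, 44.0]
ft_force: [-0.3, 0.3, 0.5]
finger_gap: 85.7
grip_force: 0.0
```

{"fn": "step_arm", "kwargs": {"rows": [[[0,0,0],6],[[0,0,0],11],[[0,0,0],12],[[0,0,0],12]]}}

```text
time: 8.85
tool_pos: [481.3, -338.6, 245.4]
tcp_rot: [-179.8, 0.0, 32.6]
ft_force: [-0.2, 0.9, 0.4]
finger_gap: 85.5
grip_force: 0.0
```

Run:
```python
from h import *
c=get_calibration("wrist"); im=snapshot("wrist"); np.save("c3.npy",c,allow_pickle=True); cv2.imwrite("pics/w3.png",im); s=r.sense(); print(s['tool_pos'],s['tcp_rot'],s['joint_pos'])
```

```text
[ 481.55096002 -338.61363029  245.8573761 ] [-1.79883846e+02  3.60465780e-02  3.26054766e+01] [-4.01034310e+01  5.75626516e+00  8.67439344e+01  1.06734975e-04
  8.76214194e+01  1.72911243e+01]
```

View pics/w3.png

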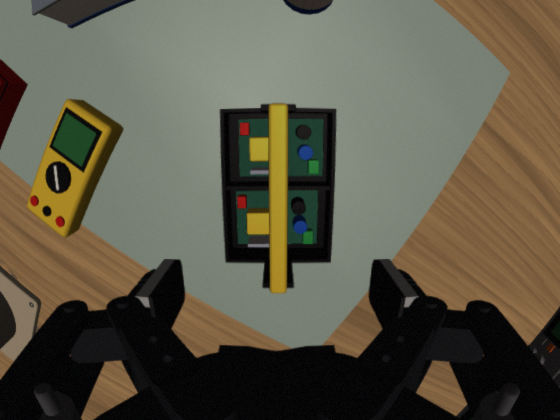

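The yellow handle runs from (278,104) to (279,292) with both boards in place, nearly aligned with the tool.

Run:
```python
from h import *
c=np.load("c3.npy",allow_pickle=True).item(); im=cv2.imread("pics/w3.png").astype(int)
m=((im[...,2]>120)&(im[...,0]<90)&(im[...,1]>90)).astype(np.uint8)[95:300,266:292]
ys=np.arange(205); cen=[(np.flatnonzero(m[y]).mean()+266,y+95) for y in ys if 10<m[y].sum()<24]
cen=np.array(cen); print(cen[0],cen[-1])
P=np.array([ray("wrist",q,112,c) for q in cen[::6]]); q=np.polyfit(P[:,0],P[:,1],1); print("yaw",np.degrees(np.arctan(q[0])))
a=ray("wrist",cen[0],112,c);b=ray("wrist",cen[-1],112,c);print(a,b,np.linalg.norm(a-b),(a+b)/2)
```

```text
[278. 103.] [278. 292.]
yaw 32.56823080803966
[ 551.92366333 -294.05460297] [ 411.24155216 -383.98232014] 166.9684123375888 [ 481.58260775 -339.01846155]
```

{"fn": "step_arm", "kwargs": {"rows": [[[0,0,25],0],[[0,0,65],0],[[0,0,105],0],[[0,0,130],0],[[0,0,142],0],[[0,0,148],0],[[0,0,148],0]]}}

```text
time: 9.6
tool_pos: [482.1, -339.1, 99.5]
tcp_rot: [180.0, -0.0, 32.5]
ft_force: [0.6, -0.1, -0.5]
finger_gap: 85.3
grip_force: 0.0
```

{"fn": "step_arm", "kwargs": {"rows": [[[0,0,0],0],[[0,0,0],0],[[0,0,0],0],[[0,0,0],0],[[0,0,0],0],[[0,0,0],0],[[0,0,0],0],[[0,0,0],0]], "fingers": 0, "squeeze": 70}}

```text
time: 10.4
tool_pos: [482.1, -339.1, 99.9]
tcp_rot: [180.0, -0.0, 32.5]
ft_force: [-1.1, 0.9, 5.8]
finger_gap: 14.9
grip_force: 69.5
```

{"fn": "step_arm", "kwargs": {"rows": [[[0,0,-2],0],[[0,0,-6],0],[[0,0,-14],0],[[0,0,-25],0],[[0,0,-40],0],[[0,0,-57],0],[[0,0,-75],0],[[0,0,-95],0],[[0,0,-115],0],[[0,0,-133],0],[[0,0,-147],0],[[0,0,-157],0]]}}

```text
time: 11.6
tool_pos: [482.3, -339.4, 258.6]
tcp_rot: [179.9, -0.0, 32.5]
ft_force: [0.2, -0.1, -6.0]
finger_gap: 14.4
grip_force: 68.4
```

{"fn": "step_arm", "kwargs": {"rows": [[[0,0,-6],0],[[0,0,-8],0],[[0,0,-8],0]]}}

```text
time: 11.9
tool_pos: [481.8, -339.0, 263.9]
tcp_rot: [-180.0, 0.0, 32.5]
ft_force: [-0.7, 0.7, -5.3]
finger_gap: 14.3
grip_force: 68.4
```

Run:
```python
from h import *
c=get_calibration("wrist"); im=snapshot("wrist"); cv2.imwrite("pics/w4.png",im); s=r.sense(); print(s)
```

```text
{'time': 11.95, 'joint_pos': array([-4.01149523e+01,  5.37097570e+00,  8.53268193e+01,  1.10177853e-04,
        8.93786178e+01,  1.74181676e+01]), 'qd': array([ 0.05920233,  0.20119935,  0.50446199, -0.02769283, -0.02692476,
       -0.11291035]), 'joint_efforts': array([ 1.41038993e-02, -5.92724025e+01, -5.41018867e+01,  2.71725105e-03,
        3.50310642e-02,  1.45031045e-04]), 'tool_pos': array([ 481.65994103, -338.85962223,  263.44476068]), 'tcp_rot': array([-1.79927058e+02,  2.27685218e-02,  3.24668933e+01]), 'ft_force': array([ 0.15339535, -1.04609422, -5.71491844]), 'wrist_torque': array([-0.05510744,  0.0090207 , -0.03861287]), 'grip_force': 68.38325500488281, 'finger_gap': 14.469095036793727}
```

View pics/w4.png

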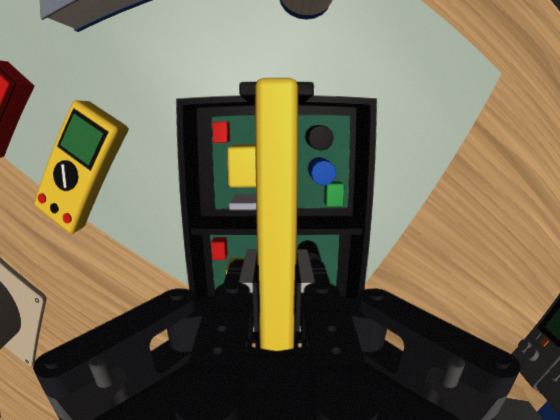

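The carrier is held level with both boards in it (board parts at (320,137) and (220,250)). I'll carry it to the dock.

{"fn": "step_arm", "kwargs": {"rows": [[[1.5,-2.6,0],0],[[5,-8.6,0],0],[[10,-17.3,0],0],[[16.6,-28.5,0],0],[[25.2,-43.2,0],0],[[35.2,-60.5,0],0],[[46.8,-80.4,0],0],[[59.4,-102,0],0],[[72.4,-124.4,0],0],[[86,-147.7,0],0],[[99.6,-171,0],0],[[113.2,-194.4,0],0]]}}

```text
time: 13.15
tool_pos: [472.6, -111.9, 264.5]
tcp_rot: [180.0, -0.0, 32.5]
ft_force: [0.5, 0.1, -5.5]
finger_gap: 14.7
grip_force: 68.4
```

{"fn": "step_arm", "kwargs": {"rows": [[[13.6,-23.3,0],1],[[27.2,-46.7,0],2],[[40.7,-70,0],3],[[54.3,-93.3,0],4],[[67.9,-116.6,0],5],[[81.5,-140,0],6],[[95.1,-163.3,0],7],[[108.6,-186.6,0],8],[[122.2,-210,0],9],[[135.8,-233.3,0],10],[[149.4,-256.6,0],11],[[163,-280,0],12]]}}

```text
time: 14.35
tool_pos: [459.0, 211.5, 264.6]
tcp_rot: [-180.0, -0.0, 20.5]
ft_force: [0.3, 0.2, -5.7]
finger_gap: 14.6
grip_force: 68.4
```

Run:
```python
from h import *
s=r.sense(); print(s['tool_pos'],s['tcp_rot'],s['joint_pos'])
p=np.array([456,314])-s['tool_pos'][:2]; t=np.radians(s['tcp_rot'][2]); print(p@[np.cos(t),np.sin(t)],p@[np.sin(t),-np.cos(t)])
```

```text
[458.95226783 211.47301262 264.55760748] [-1.79987644e+02 -3.27882505e-02  2.04789632e+01] [ 1.89144851e+01 -7.85534076e+00  9.82467411e+01  1.32465736e-02
  8.95761610e+01  8.84354241e+01]
33.10475872812615 -97.08024503940028
```

{"fn": "step_arm", "kwargs": {"rows": [[[8,-23,0],0.7],[[15,-44,0],1.4],[[21,-61,0],2],[[25,-74,0],2.5],[[28.5,-84,0],2.8],[[31,-91,0],3],[[32.5,-95.5,0],3],[[33,-97,0],3],[[33,-97,0],3]]}}

```text
time: 15.25
tool_pos: [457.3, 311.7, 264.3]
tcp_rot: [180.0, 0.0, 17.5]
ft_force: [0.7, -0.5, -6.3]
finger_gap: 14.5
grip_force: 68.4
```

Run:
```python
from h import *
c=get_calibration("wrist"); w=snapshot("wrist"); np.save("c5.npy",c,allow_pickle=True); s=r.sense(); print(s['tool_pos'],s['tcp_rot'],s['joint_pos'])
a=snapshot("scene"); b=snapshot("side")
for n,i in (("w",w),("sc",a),("sd",b)): cv2.imwrite(f"pics/{n}5.png",i)
up=lambda im,x,y:cv2.resize(im[y:y+150,x:x+200],(400,300),interpolation=cv2.INTER_CUBIC)
cv2.imwrite("pics/m5.png",np.vstack([np.hstack([w[:,:][60:360,60:460],up(a,235,40)]),np.hstack([up(b,120,210),up(b,120,100)])]))
```

```text
[457.39065666 311.48134623 264.26377862] [1.79986920e+02 4.91354158e-03 1.74473242e+01] [ 2.89535660e+01 -2.25524783e-01  9.10061019e+01 -1.18385426e-02
  8.92268470e+01  1.01506402e+02]
```

View pics/m5.png

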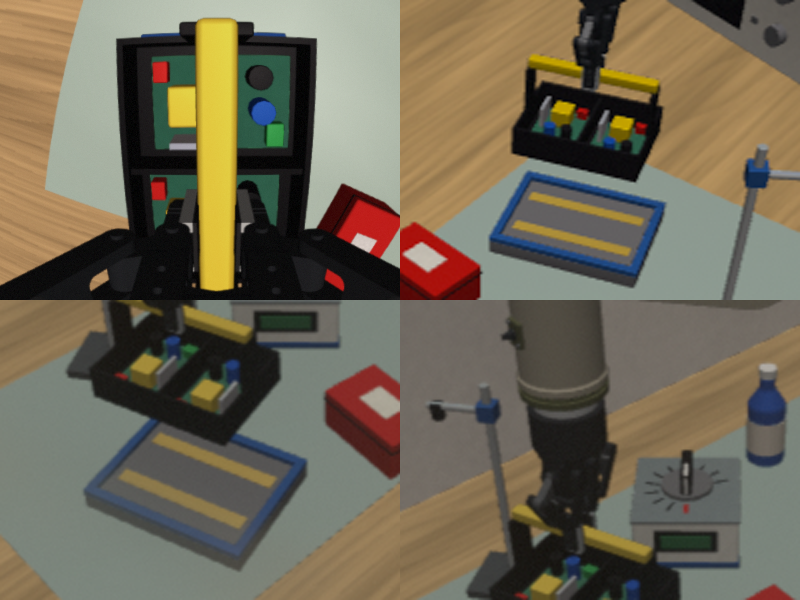

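The carrier hangs level above the dock with both boards in it. In the side view the dock's lip corners are near (163,304), (273,291) and (240,338). I'll refit the dock with both views.

Run:
```python
from h import *
S="scene";D="side"
sc=[(S,(-107,82,30),(299.25,125.75)),(S,(107,82,30),(367.5,142)),(S,(107,-82,30),(354.5,177)),(S,(-107,-82,30),(280,157.5)),(S,(107,-82,0),(352,183.75))]
sd=[(D,(-107,82,30),(240,338)),(D,(107,82,30),(163,304.5)),(D,(-107,-82,30),(273,291))]
print(fit(sc+sd,[456,314,17]));print(fit(sd,[456,314,17]))
# blue-lip mask check from the clean start pictures: centroid of the lip top's hull
for n in (S,D):
    im=cv2.imread(f"pics/{n}0.png").astype(int); m=((im[...,0]>im[...,2]*1.7+15)&(im[...,0]>im[...,1]*1.2)).astype(np.uint8)
    k,l,st,ce=cv2.connectedComponentsWithStats(m)
    x0=(275,120) if n==S else (160,260)
    for i in range(1,k):
        if st[i,4]>300 and abs(ce[i]-(324,152)if n==S else ce[i]-(219,300)).max()<20:
            p=cv2.findNonZero((l==i).astype(np.uint8)); h=cv2.convexHull(p); q=cv2.approxPolyDP(h,5,True)[:,0]; print(n,st[i],q.tolist())
```

```text
(array([452.3, 314.4,  18. ]), [[-1.8, -1.2], [-0.4, -1.5], [-2.0, -1.0], [-1.5, 0.2], [-0.6, 0.3], [-1.6, -1.0], [-3.1, -0.7], [-0.1, -2.7]])
(array([446.5, 313.8,  17.4]), [[-0.3, 0.6], [-1.5, 0.0], [1.8, -1.1]])
scene [280 126  87  52 869] [[366, 141], [352, 177], [280, 159], [299, 126]]
side [182 264  90  49 363] [[271, 292], [254, 312], [182, 284], [202, 264]]
```

Run:
```python
from h import *
s=r.sense(); x,y=s['tool_pos'][:2]; z=s['tool_pos'][2]-99.7; Rz=R.from_euler('z',s['tcp_rot'][2],degrees=True)
g=lambda n,m,uv:print(n,m,proj(n,[Rz.apply(m)+[x,y,z]])[0].round(1),uv)
g("side",(-85,60,0),(232.5,281));g("side",(-85,-60,40),(260,235));g("side",(85,60,40),(166,240))
g("scene",(85,-60,0),(355,130));g("scene",(-85,-60,0),(291.5,115))
c=np.load("c1.npy",allow_pickle=True).item()
im=cv2.imread("pics/w1.png"); 
print(fit([("wrist",(107,-82,30),(81,87)),("wrist",(-107,-82,30),(49,242))],[456,314,17],c), proj("wrist",[[456.6,314.6,30]],c))
cv2.imwrite("pics/m6.png",np.hstack([cv2.resize(im[70:110,55:95],(400,400),interpolation=cv2.INTER_CUBIC),cv2.resize(im[220:260,25:65],(400,400),interpolation=cv2.INTER_CUBIC)]))
```

```text
side (-85, 60, 0) [230.4 281.8] (232.5, 281)
side (-85, -60, 40) [258.2 234.3] (260, 235)
side (85, 60, 40) [162.5 242.7] (166, 240)
scene (85, -60, 0) [352.8 131.1] (355, 130)
scene (-85, -60, 0) [290.4 116.5] (291.5, 115)
(array([464.4, 307.6,  14.1]), [[0.3, -0.9], [-0.6, 1.2]]) [[ 12.86389149 152.06616149]]
```

View pics/m6.png

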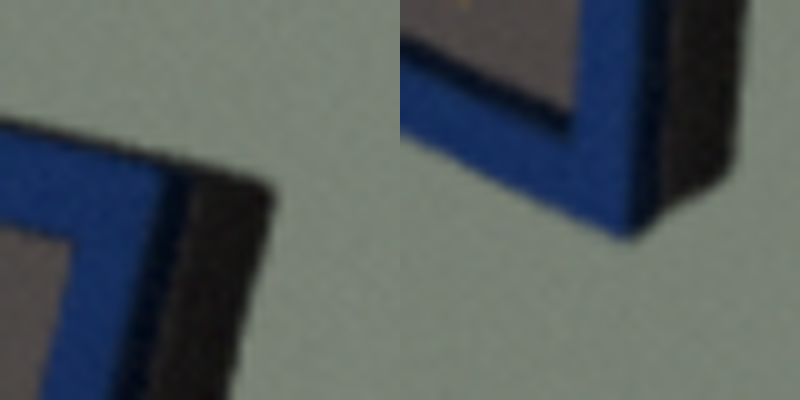

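The crop gives sharp dock corners: lip top (71.5,87.2) and (48,244), base (82,88.5) and (58.5,238).

Run:
```python
from h import *
c=np.load("c1.npy",allow_pickle=True).item();W="wrist"
print(fit([(W,(107,-82,30),(71.5,87.2)),(W,(-107,-82,30),(48,244)),(W,(107,-82,0),(82,88.5)),(W,(-107,-82,0),(58.5,238))],[456,314,17],c))
```

```text
(array([452.7, 313.8,  17.9]), [[-1.1, -0.6], [-0.9, 1.2], [1.4, -0.3], [0.4, 0.0]])
```

{"fn": "step_arm", "kwargs": {"rows": [[[-1,-1,4],-0.2],[[-2,-2.5,14],-0.5],[[-3,-3.8,28],-0.5],[[-3,-3.8,45],-0.5],[[-3,-3.8,63],-0.5],[[-3,-3.8,81],-0.5],[[-3,-3.8,97],-0.5],[[-3,-3.8,110],-0.5],[[-3,-3.8,119],-0.5],[[-3,-3.8,124],-0.5],[[-3,-3.8,126],-0.5],[[-3,-3.8,126],-0.5]]}}

```text
time: 16.6
tool_pos: [453.6, 314.7, 138.6]
tcp_rot: [-180.0, -0.0, 18.0]
ft_force: [0.1, -0.7, -5.5]
finger_gap: 14.3
grip_force: 68.4
```

Run:
```python
from h import *
c=get_calibration("wrist"); w=snapshot("wrist"); np.save("c7.npy",c,allow_pickle=True)
a=snapshot("scene"); b=snapshot("side")
up=lambda im,x,y:cv2.resize(im[y:y+100,x:x+133],(400,300),interpolation=cv2.INTER_CUBIC)
for n,i in (("w",w),("sc",a),("sd",b)): cv2.imwrite(f"pics/{n}7.png",i)
cv2.imwrite("pics/m7.png",np.vstack([np.hstack([up(a,260,90),up(b,150,240)]),np.hstack([w[0:300,80:480],cv2.resize(w[60:360,0:560],(400,300))])]))
s=r.sense(); print(s['tool_pos'],s['tcp_rot'],s['ft_force'])
```

```text
[453.81822076 314.85702677 139.18499743] [-1.79983792e+02 -8.35240780e-02  1.79673843e+01] [ 0.59662014  0.16316383 -5.38541375]
```

View pics/m7.png

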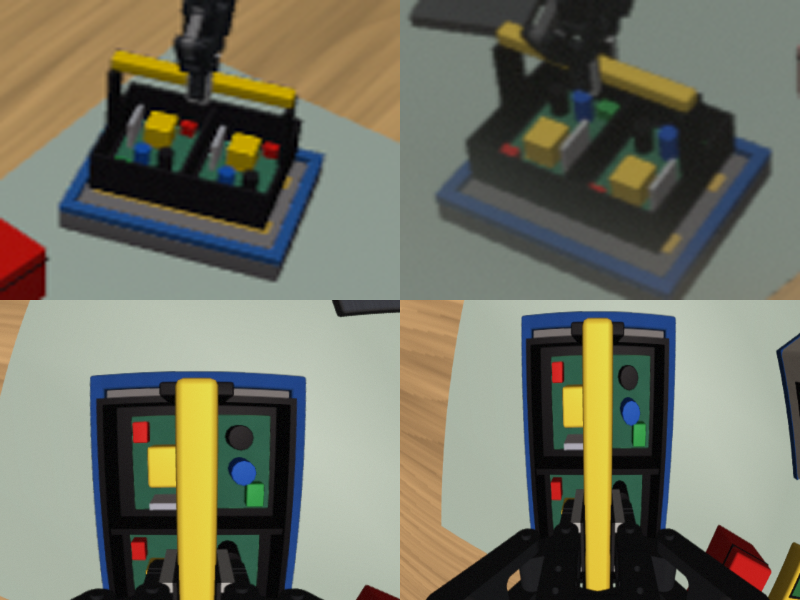

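The carrier hovers over the pocket and looks centred sideways; the dock's far lip corners in the wrist view are (171,77) and (385,77). One numeric check before lowering.

Run:
```python
from h import *
c=np.load("c7.npy",allow_pickle=True).item();W="wrist"
print(fit([(W,(107,82,30),(171,77)),(W,(107,-82,30),(385,77))],[453,314,18],c))
t=R.from_euler('z',18,degrees=True)
print(proj(W,t.apply([[107,82,30],[107,-82,30],[95,70,30],[85,60,79]])+[453.8,314.8,0],c).round(1))
w=cv2.imread("pics/w7.png"); print(w[68:104:1,200].tolist())
```

```text
(array([452.1, 313. ,  18. ]), [[-2.1, -0.0], [2.1, -0.0]])
[[167.4  74.4]
 [385.5  74.1]
 [182.5  88.5]
 [175.6  95.4]]
[[177, 192, 182], [177, 192, 182], [176, 192, 181], [176, 192, 181], [174, 188, 178], [139, 133, 119], [122, 77, 51], [127, 66, 35], [129, 67, 32], [130, 66, 33], [131, 68, 34], [129, 65, 32], [130, 65, 31], [129, 67, 33], [127, 65, 30], [128, 66, 31], [129, 66, 34], [128, 67, 32], [119, 61, 29], [102, 55, 27], [66, 37, 19], [53, 42, 38], [103, 104, 111], [111, 114, 120], [111, 112, 119], [112, 112, 120], [113, 115, 121], [109, 111, 118], [100, 101, 106], [63, 63, 67], [36, 36, 38], [31, 30, 35], [32, 31, 33], [33, 33, 35], [27, 28, 29], [25, 27, 27]]
```

Aligned to within about 1 mm. Lowering gently.

{"fn": "step_arm", "kwargs": {"rows": [[[0,0,3],0],[[0,0,7],0],[[0,0,10],0],[[0,0,12.5],0],[[0,0,14],0],[[0,0,15],0],[[0,0,15.5],0],[[0,0,16],0],[[0,0,16],0]]}}

```text
time: 17.65
tool_pos: [453.4, 314.6, 122.4]
tcp_rot: [-180.0, -0.0, 18.0]
ft_force: [0.1, 0.1, -4.9]
finger_gap: 14.5
grip_force: 68.4
```

{"fn": "step_arm", "kwargs": {"rows": [[[0,0,0.4],0],[[0,0,0.8],0],[[0,0,0.8],0]]}}

```text
time: 17.95
tool_pos: [453.4, 314.8, 121.9]
tcp_rot: [-180.0, -0.0, 18.0]
ft_force: [-1.4, -0.5, -1.9]
finger_gap: 14.4
grip_force: 68.9
```

Contact: the load is partly taken. A bit more, then release.

{"fn": "step_arm", "kwargs": {"rows": [[[0,0,0.3],0],[[0,0,0.5],0],[[0,0,0.5],0]]}}

```text
time: 18.25
tool_pos: [453.4, 314.8, 121.9]
tcp_rot: [-180.0, -0.0, 18.0]
ft_force: [-5.1, -2.2, 5.0]
finger_gap: 14.6
grip_force: 70.0
```

{"fn": "step_arm", "kwargs": {"rows": [[[0,0,0],0],[[0,0,0],0],[[0,0,0],0],[[0,0,0],0],[[0,0,0],0],[[0,0,0],0],[[0,0,0],0],[[0,0,0],0]], "fingers": 1}}

```text
time: 19.05
tool_pos: [453.3, 314.6, 121.0]
tcp_rot: [180.0, 0.0, 18.0]
ft_force: [-0.8, -0.3, 0.4]
finger_gap: 85.5
grip_force: 0.0
```

{"fn": "step_arm", "kwargs": {"rows": [[[0,0,-5],0],[[0,0,-20],0],[[0,0,-45],0],[[0,0,-80],0],[[0,0,-110],0],[[0,0,-135],0],[[0,0,-140],0],[[0,0,-140],0],[[0,0,-140],0]]}}

```text
time: 19.95
tool_pos: [452.9, 314.3, 260.0]
tcp_rot: [180.0, 0.1, 18.0]
ft_force: [-0.8, 1.0, -0.4]
finger_gap: 85.7
grip_force: 0.0
```

Run:
```python
from h import *
c=get_calibration("wrist"); im=snapshot("wrist"); cv2.imwrite("pics/w8.png",im); a=snapshot("scene");b=snapshot("side"); s=r.sense(); print(s['time'],s['tool_pos'],s['finger_gap'],s['ft_force'])
# handle centre / yaw at z 134
i=im.astype(int); m=((i[...,2]>120)&(i[...,0]<90)&(i[...,1]>90))[:,255:300]
cen=np.array([(np.flatnonzero(m[y]).mean()+255,y) for y in range(420) if 12<m[y].sum()<26]); e=[ray("wrist",q,134,c) for q in(cen[0],cen[-1])]
print(cen[0],cen[-1],np.mean(e,0),np.degrees(np.arctan2(*(e[0]-e[1])[::-1])),np.linalg.norm(e[0]-e[1]))
# did bystanders / dial change vs start?
for n,p in(("scene",a),("side",b)):
    d=cv2.absdiff(p,cv2.imread(f"pics/{n}0.png")).max(2)
    for nm,P,h in(("meter",(374,-109),20),("case",(366,85),30),("bottle",(697,-248),60),("stand",(729,238),8),("dial",(626,0),110)):
        u,v=proj(n,[[*P,h]])[0].astype(int); print(n,nm,int((d[v-25:v+25,u-30:u+30]>40).sum()))
```

```text
20.1 [452.5552368  314.17933267 259.21405704] 85.39530044878273 [-0.20998123  0.49109224  0.0515307 ]
[276. 102.] [277. 348.] [423.69804258 304.9058738 ] 18.14950538188242 228.4682912645503
scene meter 0
scene case 0
scene bottle 0
scene stand 0
scene dial 412
side meter 120
side case 0
side bottle 15
side stand 409
side dial 226
```

```bash
python3 -c "
from h import *
print(r.hand_in())"
```

```text
the job is handed in; nothing more can be done
None
```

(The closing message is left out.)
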